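# Open the case hatch by its ring pull and stow two spacers on the spindle

## Robot

A 6-joint arm with a two-finger parallel gripper is mounted at the origin on the work surface. World frame = base frame: x ahead of the robot, y to its left, z up, the work surface at z = 0. Lengths are in m, angles in rad, forces in N, time in s.
With the tool pointing down it reaches from about 0.3 to 0.75 m from the base axis. Payload 8.5 kg.
Tool frame: the origin (TCP) lies at the very end of the fingers, on their centre line; the grasp point (between the pads) lies 19 mm behind it; z points along the fingers, y is the line along which they close (so a half turn about z gives the same grasp; the last joint's range is limited). The gripper opens to 88 mm and grips with 3 to 60 N. Pads are 18 mm wide; open, the fingers measure 123 mm over their backs; the gripper's body (75 mm by 187 mm) begins 45 mm behind the grasp point.
Start: joints at [1.097, 0.381, 1.297, -0, 1.464, -0.215], TCP at [0.141, 0.532, 0.239] pointing down, gripper open.
Joint ranges: [-3.11, 3.11], [-0.89, 2.33], [0.22, 2.48], [-1.42, 4.56], [0.17, 2.85], [-2.88, 2.88]. Speed limits (rad/s): [2.39, 2.39, 3.14, 3.14, 3.14, 3.14].

## Interface

Orientations are given as a unit quaternion [w, x, y, z].
In Python, from station import * gives the robot as it stands.
- The arm moves only by the shell command python3 -m crank 'ROWS'. ROWS is JSON, a list of rows, each an object of numbers: "gripper": the opening, from 0 (shut) to 1 (fully open); "dx", "dy", "dz": the shift along the tool's x, y, z in m; "twist": the turn about the tool's z in rad. In form: [{"gripper": .., "dx": .., "dy": .., "dz": .., "twist": ..}, ...]. A call has 1 to 12 rows; each row shifts and turns the commanded pose from where the row before left it, along the tool's axes as they then stand; what a row does not reach is not made up. A row lasts 1/10 s, in which the tool goes at most 50 mm and 8.59 degrees, less where a joint would pass 70% of its speed; a pose out of reach is approached as far as the arm can. A call with a gripper value outside its range is refused whole. The fingers move at their own pace and stop on an object; the grip force is fixed at half the most. Time passes only in rows, so rows that do not move let the fingers close. It gives the time, the measured TCP pose, the force, the opening and the grip force at its end, in the units of the state.
- sense(): the state, without advancing time (a new reading comes with each control period).
- grab_frame(name): name is "scene" or "side" or "wrist"; returns the picture (400x640x3 uint8, blue, green, red); there is no depth.
- calibration(name): a dict with "vertical_fov" (degrees; the focal length in pixels is half the picture's height over the tangent of half this angle, whatever the lens; pixels are square), "cx", "cy" (the principal point, pixels), "origin" and "rotation" of the camera in the world. Camera axes: x right, y down, z forward; pixel columns grow to the right and rows downward; lengths in m; the calibration is good to about 2 mm. A picture is of the moment at which its call begins: read the wrist's pose just before it. calibration takes no time and is no camera call; for the wrist camera it gives the pose at the moment of the call.
- finish_job(): hands the job in; it is judged then, once.
The state is a dict: "clock": time; "joint_pos": joint angles; "joint_velocities": joint speeds; "joint_torque": joint torques, N m; "tcp_pos": TCP position; "tcp_rot": TCP orientation; "force": force on the tool from outside, world axes, zero at the start; "torque": the same for the moment, N m; "gripper_width": finger opening in m; "grip_force": force on a finger pad.
Only numpy, scipy, OpenCV 4.12 (cv2) and the standard library are available. Lean on these libraries where they do the work, as an engineer would, in place of code of your own. Each camera call takes 0.05 s, during which the arm holds its last target. There are 200 camera calls.

## Task

Flip up the recessed ring pull in the black case's flush hatch until it stands upright, the hatch still shut, then lift the hatch by it until it stands open, about upright or further, and leave it open. Then lower (do not drop) the two aluminium flanged spacers onto the spindle in the well, flange down and fully home: the wide one first, the narrow one on top of it. Leave the carton, speaker, mug and power adaptor where they are.

Things in the scene. Friction and masses are not known exactly. Their poses are not given: they have to be found in the camera images.
- case: Black flight case, aluminium edges, fixed, 280 x 280 x 100 mm high; origin under its centre, z up. Flush hatch in its top, 175 mm (case x -85 to +90) by 216 mm (case y), hinged along case y at its +x side, away from the robot. Well below it: 179 mm (case x -87 to +92) by 224 mm, floor 10 mm and rim 100 mm above the table.
- hatch_hinge (a point): Middle of the hatch's hinge line, 90 mm from the case's centre along case +x, at the height of the case's top (100 mm); the hinge line runs along case y. Axes are the case's.
- hatch (a joint): Opening angle of the hatch (rad): 0 shut and flush, 1.57 upright, stop at 1.83 leaning away from the robot. Panel 10 mm thick, 0.4 kg. A stiff friction hinge (0.5 N m): it stays where it is left; pulling it up by the ring takes about 7 N.
- ring_pull (a joint): Angle of the ring pull to the hatch (rad): 0 flat in its recess, 1.57 square to the hatch, stop at 1.9; starts at 0 to 0.12. Stiff pin (0.04 N m): it stays where left. The pin runs along case y, 152 mm from the hinge line, 5 mm below the hatch's top face; flat, the ring lies from the pin towards the hinge.
- ring_bar (a point): Middle of the steel ring pull's free bar: 9 mm round bar along case y, ring 73 mm wide, 55 mm clear inside; 48 mm from the pin. Flat, its axis is 104 mm from the hinge line, 5 mm below the case top. Its recess is an open dish 91 mm long (10 mm past the pin to 35 mm past the bar's axis towards the hinge), 80 wide, 20 deep: finger room 39 mm inside the ring, 30 mm past the bar.
- spindle_base (a point): Foot of the upright steel spindle, on the floor of the well (10 mm above the table), 95 mm from the hinge line, on the case's centre line. The spindle is 16 mm in diameter and 66 mm tall, the top 10 mm tapered to 8 mm. Axes are the case's.
- spacer_wide_center (a point): Centre, half-way up, of the wide aluminium spacer, standing flange down: round flange 100 mm in diameter, 12 mm thick, above it a round hub 44 mm in diameter, 20 mm high; 32 mm in all, 23 mm bore right through, z up, about 0.3 kg. Home, its centre is 16 mm above the spindle's foot.
- spacer_narrow_center (a point): Centre, half-way up, of the narrow aluminium spacer, standing flange down: round flange 68 mm in diameter, 10 mm thick, above it a round hub 44 mm in diameter, 20 mm high; 30 mm in all, 23 mm bore right through, z up, about 0.15 kg. Home on the wide one, its centre is 47 mm above the spindle's foot. The two may lie in either place.
- carton: Bystander: cardboard carton 90 (x) x 120 (y) x 140 mm high, origin at the centre of its underside.
- speaker: Bystander: upright black cylinder speaker, 80 mm in diameter (81 over the grille), 180 mm high, origin at the centre of its underside.
- mug: Bystander: white mug, 76 mm in diameter, 80 mm high, handle on its own +y side, origin at the centre of its underside.
- adaptor: Bystander: black power adaptor 110 (x) x 50 (y) x 32 mm high, origin at the centre of its underside.
Not all that is in view belongs to the job. Leave any red or yellow look-alike of the part that bears spacer_narrow_center alone. What is shaped like the part that bears spacer_wide_center but orange is not meant.

How it is judged:
On the way, in this order (a step that is already met when the one before it is completed fails the run):
1. the ring pull is flipped up (beyond 1.1 rad) with the hatch still shut (below 0.15 rad) (value of joint ring_pull above 1.1 rad and value of joint hatch below 0.15 rad), for 0.1 s.
2. the hatch stands open (beyond 1.4 rad) (value of joint hatch above 1.4 rad), for 0.2 s.
3. the wide spacer is home on the spindle (horizontal distance between spacer_wide_center and spindle_base below 0.007 m and z of spacer_wide_center in the frame of spindle_base between 0.011 and 0.021 m and angle between spacer_wide_center's own z axis and vertical below 0.12 rad), for 0.2 s.
4. the narrow spacer is home on top of it (all of step 3 and horizontal distance between spacer_narrow_center and spindle_base below 0.007 m and z of spacer_narrow_center in the frame of spindle_base between 0.042 and 0.052 m and angle between spacer_narrow_center's own z axis and vertical below 0.12 rad), for 0.2 s.
At the end, for the whole second after the job is handed in: The hatch stands open beyond 1.4 rad; both spacers are on the spindle, flange down (tilt under 0.12 rad), within 7 mm of its axis and 5 mm of their home height, the wide one on the well's floor and the narrow one on top of it, at rest (all of step 4 and value of joint hatch above 1.4 rad and linear speed of each of spacer_wide, spacer_narrow below 0.02 m/s); the robot touches nothing.
It fails at once if the carton is moved more than 20 mm or tipped (distance of carton from where it was at the start of the episode above 0.02 m or angle between carton's own z axis and vertical above 0.3 rad).
It fails at once if the speaker is moved more than 20 mm or tipped (distance of speaker from where it was at the start of the episode above 0.02 m or angle between speaker's own z axis and vertical above 0.3 rad).
It fails at once if the mug is moved more than 20 mm or tipped (distance of mug from where it was at the start of the episode above 0.02 m or angle between mug's own z axis and vertical above 0.3 rad).
It fails at once if the adaptor is moved more than 20 mm or tipped (distance of adaptor from where it was at the start of the episode above 0.02 m or angle between adaptor's own z axis and vertical above 0.3 rad).
It fails at once if a spacer is dropped down the spindle (falls faster than 0.6 m/s on it) ((horizontal distance between spacer_wide_center and spindle_base below 0.015 m and z of spacer_wide_center in the frame of spindle_base below 0.075 m and linear speed of spacer_wide above 0.6 m/s) or (horizontal distance between spacer_narrow_center and spindle_base below 0.015 m and z of spacer_narrow_center in the frame of spindle_base below 0.075 m and linear speed of spacer_narrow above 0.6 m/s)).
It also fails if it takes over 72 s, if anything falls off the work surface, if the arm or the gripper's body presses on something with over 40 N, if the wrist force passes 120 N, or if a joint passes its speed limit or range.

## Working session

There is one attempt and no reset: what is moved stays moved. The work goes in short steps, Python scripts to look and compute and a shell command to move; the robot and the scene stay as the last step left them, time stands still between calls to the robot, and variables do not carry over. Pictures are saved under pics/ and viewed, at most 10 in all, crops included, and the job is handed in when it is done.

```bash
ls; mkdir -p pics
python3 - <<'E'
from station import *
import cv2,numpy as np
s=sense();print(s['clock'],s['tcp_pos'],s['tcp_rot'],s['force'])
a=[]
for n in("scene","side","wrist"):
    c=calibration(n);print(n,c)
    f=grab_frame(n);cv2.imwrite(f'pics/{n}0.png',f)
E
```

```text
pics
0.0 [0.14065109 0.53142832 0.23813339] [-2.36406591e-04  1.29061578e-01  9.91636315e-01 -6.87400138e-04] [-0.55647388 -0.51552184  0.22242261]
scene {'vertical_fov': 52.30687772484622, 'cx': 316.72187831084386, 'cy': 200.9921826701133, 'origin': array([1.25189063, 0.17694966, 1.02331585]), 'rotation': array([-0.20494179,  0.58580278,  0.74004991, -0.25915264])}
side {'vertical_fov': 50.372285369752746, 'cx': 314.5615731227628, 'cy': 196.52752967551052, 'origin': array([-0.2446559 , -1.02519825,  0.91103412]), 'rotation': array([-0.45249539,  0.83587601, -0.27247253,  0.14939191])}
wrist {'vertical_fov': 59.826163783905486, 'cx': 325.1737806403894, 'cy': 196.62637686532463, 'origin': array([0.06471683, 0.55104841, 0.38358671]), 'rotation': array([0.12158113, 0.78281288, 0.60319715, 0.09260246])}
```

View pics/scene0.png

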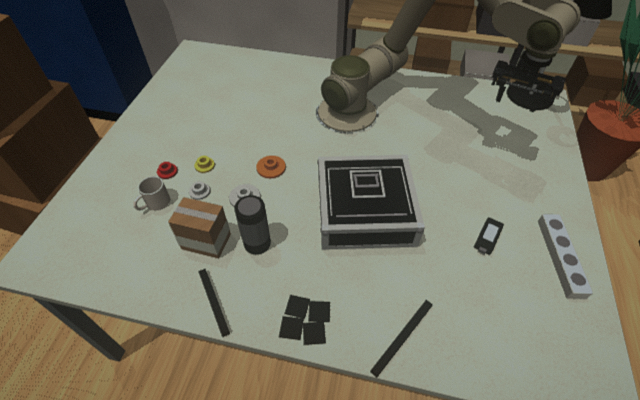

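View pics/side0.png

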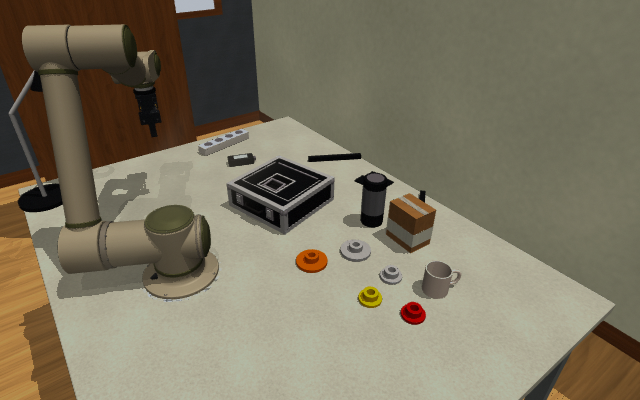

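The scene view shows the case at (370,200) with its ring at (367,183). The wide spacer is at (245,195), half behind the speaker (255,225). The narrow one is at (200,189), with the carton at (200,228) and the mug at (153,193). The side view shows the wide spacer at (355,250) and the narrow at (391,274), with the orange, yellow and red decoys nearby.

```bash
cat > h.py <<'E'
from station import *
import cv2,numpy as np
from scipy.spatial.transform import Rotation as R
def q2R(q): return R.from_quat([q[1],q[2],q[3],q[0]]).as_matrix()
def ray(c,uv):
    f=200/np.tan(np.radians(c['vertical_fov'])/2)
    d=np.array([(uv[0]-c['cx'])/f,(uv[1]-c['cy'])/f,1.]);d=q2R(c['rotation'])@d
    return np.array(c['origin']),d/np.linalg.norm(d)
def plane(c,uv,z):
    o,d=ray(c,uv);return o+d*(z-o[2])/d[2]
def tri(ca,ua,cb,ub):
    M=[];b=[]
    for c,u in((ca,ua),(cb,ub)):
        o,d=ray(c,u);P=np.eye(3)-np.outer(d,d);M.append(P);b.append(P@o)
    p=np.linalg.lstsq(np.vstack(M),np.hstack(b),rcond=None)[0]
    return p,[np.linalg.norm(m@p-q) for m,q in zip(M,b)]
def proj(c,p):
    f=200/np.tan(np.radians(c['vertical_fov'])/2)
    v=q2R(c['rotation']).T@(np.array(p)-c['origin']);return v[:2]/v[2]*f+[c['cx'],c['cy']]
E
python3 - <<'E'
from h import *
S=calibration('scene');D=calibration('side')
for n,a,b in(('c1',(318,158),(228,185)),('c1b',(410,157),(278,158)),('c2',(421,232),(334,183)),('c3',(320,232),(284,209)),('ring',(367,183),(277,184)),('wide',(244,191),(356,245)),('nar',(200,186),(391,270))):
    p,e=tri(S,a,D,b);print(n,p.round(3),np.round(e,3))
for n,a,z in(('speakertop',(250,202),.18),('mug',(152,183),.08),('orange',(270,167),.006)):print(n,plane(S,a,z).round(3))
for n,a in(('spk base',(372,222)),('carton',(404,247)),('carton',(435,233)),('carton',(390,232)),('mug',(436,293)),('handle',(458,279))):print(n,plane(D,a,0).round(3))
E
```

```text
c1 [0.29  0.029 0.14 ] [0.101 0.101]
c1b [0.449 0.212 0.199] [0.049 0.049]
c2 [0.644 0.218 0.062] [0.12 0.12]
c3 [ 0.491  0.064 -0.031] [0.068 0.068]
ring [0.433 0.136 0.096] [0.004 0.004]
wide [ 0.495 -0.242  0.029] [0.003 0.003]
nar [ 0.505 -0.39   0.025] [0.004 0.004]
speakertop [ 0.641 -0.149  0.18 ]
mug [ 0.567 -0.505  0.08 ]
orange [ 0.354 -0.2    0.006]
spk base [ 0.652 -0.155  0.   ]
carton [ 0.643 -0.321  0.   ]
carton [ 0.785 -0.331  0.   ]
carton [ 0.663 -0.235 -0.   ]
mug [ 0.566 -0.522  0.   ]
handle [ 0.665 -0.523  0.   ]
```

```bash
python3 - <<'E'
import cv2
a=cv2.imread('pics/scene0.png')[130:265,125:435];b=cv2.imread('pics/side0.png')[140:330,210:470]
cv2.imwrite('pics/zs.png',cv2.resize(a,None,fx=2.55,fy=2.55,interpolation=cv2.INTER_CUBIC))
cv2.imwrite('pics/zd.png',cv2.resize(b,None,fx=3,fy=3,interpolation=cv2.INTER_CUBIC))
E
python3 -m crank '[{"gripper":1,"dx":-0.038,"dy":-0.0255,"dz":-0.006},{"gripper":1,"dx":-0.038,"dy":-0.0255,"dz":-0.006},{"gripper":1,"dx":-0.038,"dy":-0.0255,"dz":-0.006},{"gripper":1,"dx":-0.038,"dy":-0.0255,"dz":-0.006},{"gripper":1,"dx":-0.038,"dy":-0.0255,"dz":-0.006},{"gripper":1,"dx":-0.038,"dy":-0.0255,"dz":-0.006},{"gripper":1,"dx":-0.038,"dy":-0.0255,"dz":-0.006},{"gripper":1,"dx":-0.038,"dy":-0.0255,"dz":-0.006},{"gripper":0.3,"dx":-0.038,"dy":-0.0255,"dz":-0.006},{"gripper":0.3,"dx":-0.038,"dy":-0.0255,"dz":-0.006},{"gripper":0.3,"dx":-0.038,"dy":-0.0255,"dz":-0.006},{"gripper":0.3}]'
cat > shot.py <<'E'
from h import *
import sys,pickle
c=calibration('wrist');f=grab_frame('wrist');n=sys.argv[1]
cv2.imwrite(f'pics/{n}.png',f);pickle.dump(c,open(f'pics/{n}.pkl','wb'));print(c['origin'])
s=sense();print(s['clock'],s['tcp_pos'],s['tcp_rot'],s['gripper_width'])
E
python3 shot.py w1
```

```text
[0.06472206 0.55105889 0.38366753]
0.2 [0.14067869 0.53154306 0.23839637] [-1.38115309e-04  1.29021215e-01  9.91641743e-01 -4.00689628e-04] 0.08790834832231244schema error: expected keys gripper, dx, dy, dz, twist
```

View pics/w1.png

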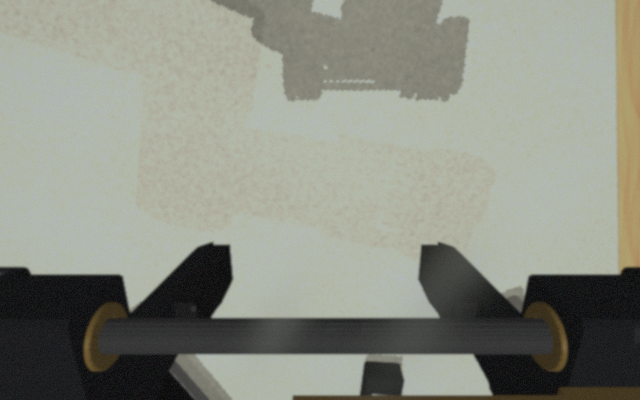

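View pics/zd.png

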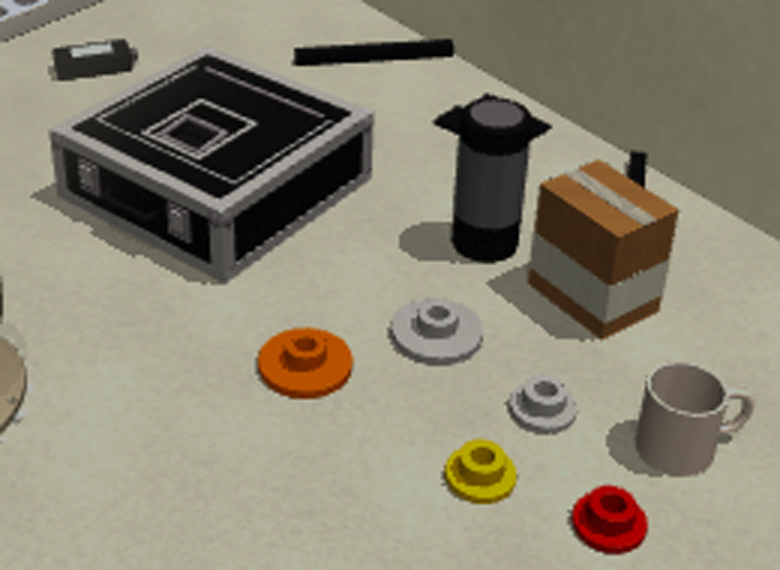

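The wrist view shows only table, because the move was refused: every row needs all the keys. The fingers fill rows 240 and below, so only the upper half of the image is useful.

Run:
```python
from h import *
c=calibration('wrist');t=q2R(sense()['tcp_rot']);p=sense()['tcp_pos']
for uv in((320,60),(320,130),(320,230),(100,130)):
  for z in(0,-.1):
    q=plane(c,uv,z);print(uv,z,(t.T@(q-p)).round(3))
S=calibration('scene');D=calibration('side')
for n,a,b in(('--',(318,158),(283,213)),('-+',(410,157),(229,184)),('++',(421,232),(279,158)),('+-',(320,232),(334,181))):
    p,e=tri(S,a,D,b);print(n,p.round(3),np.round(e,3))
```

```text
(320, 60) 0 [ 0.104 -0.006  0.238]
(320, 60) -0.1 [ 0.111 -0.008  0.338]
(320, 130) 0 [ 0.033 -0.006  0.238]
(320, 130) -0.1 [ 0.021 -0.008  0.338]
(320, 230) 0 [-0.085 -0.007  0.238]
(320, 230) -0.1 [-0.128 -0.009  0.338]
(100, 130) 0 [ 0.033 -0.247  0.239]
(100, 130) -0.1 [ 0.021 -0.311  0.339]
-- [ 0.356 -0.031  0.091] [0. 0.]
-+ [0.293 0.251 0.093] [0.007 0.007]
++ [0.561 0.314 0.084] [0.003 0.003]
+- [0.629 0.039 0.085] [0. 0.]
```

```bash
python3 -m crank '[{"gripper":0.3,"dx":-0.0363,"dy":-0.0273,"dz":-0.009,"twist":0},{"gripper":0.3,"dx":-0.0363,"dy":-0.0273,"dz":-0.009,"twist":0},{"gripper":0.3,"dx":-0.0363,"dy":-0.0273,"dz":-0.009,"twist":0},{"gripper":0.3,"dx":-0.0363,"dy":-0.0273,"dz":-0.009,"twist":0},{"gripper":0.3,"dx":-0.0363,"dy":-0.0273,"dz":-0.009,"twist":0},{"gripper":0.3,"dx":-0.0363,"dy":-0.0273,"dz":-0.009,"twist":0},{"gripper":0.3,"dx":-0.0363,"dy":-0.0273,"dz":-0.009,"twist":0},{"gripper":0.3,"dx":-0.0363,"dy":-0.0273,"dz":-0.009,"twist":0},{"gripper":0.3,"dx":-0.0363,"dy":-0.0273,"dz":-0.009,"twist":0},{"gripper":0.3,"dx":-0.0363,"dy":-0.0273,"dz":-0.009,"twist":0},{"gripper":0.3,"dx":-0.0363,"dy":-0.0273,"dz":-0.009,"twist":0},{"gripper":0.3,"dx":0,"dy":0,"dz":0,"twist":0.135}]'
python3 -m crank '[{"gripper":0.3,"dx":0,"dy":0,"dz":0,"twist":0.135},{"gripper":0.3,"dx":0,"dy":0,"dz":0,"twist":0.135},{"gripper":0.3,"dx":0,"dy":0,"dz":0,"twist":0.135},{"gripper":0.3,"dx":0,"dy":0,"dz":0,"twist":0.135},{"gripper":0.3,"dx":0,"dy":0,"dz":0,"twist":0.135},{"gripper":0.3,"dx":0,"dy":0,"dz":0,"twist":0.135},{"gripper":0.3,"dx":0,"dy":0,"dz":0,"twist":0.135},{"gripper":0.3,"dx":0,"dy":0,"dz":0,"twist":0},{"gripper":0.3,"dx":0,"dy":0,"dz":0,"twist":0}]'
python3 shot.py w2
```

```text
clock: 1.4
tcp_pos: [0.4527, 0.1356, 0.3379]
tcp_rot: [0.001, 0.198, 0.98, -0.0]
force: [-0.5, 1.2, -0.4]
gripper_width: 0.0264
grip_force: 0.0
clock: 2.3
tcp_pos: [0.4498, 0.1392, 0.3377]
tcp_rot: [-0.0, 0.619, 0.785, -0.0]
force: [-0.0, 1.2, -0.2]
gripper_width: 0.0268
grip_force: 0.0
[0.43144376 0.21486082 0.48301864]
2.35 [0.44986365 0.13917647 0.33771915] [-2.49978553e-05  6.19232434e-01  7.85207737e-01 -4.50001263e-05] 0.026638232080566322
```

View pics/w2.png

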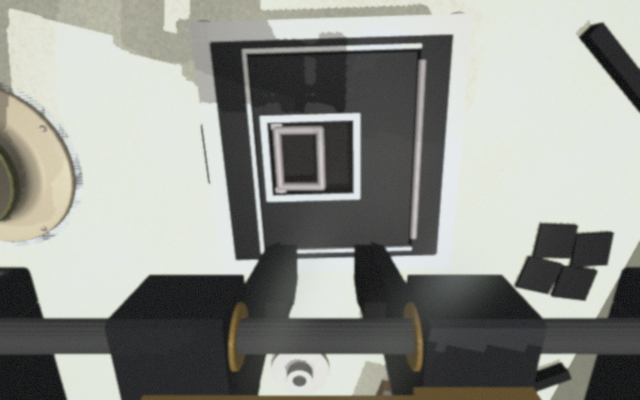

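The case fills the view. The ring lies flat, with its bar at (320,158) and its pin at about (278,158), inside the white recess frame (262..360, 114..202). The hinge strip runs from (422,60) to (414,238). I'll take a second view from lower down to triangulate.

```bash
python3 -m crank '[{"gripper":0.3,"dx":-0.01,"dy":-0.02,"dz":0.025,"twist":0},{"gripper":0.3,"dx":-0.01,"dy":-0.02,"dz":0.025,"twist":0},{"gripper":0.3,"dx":0,"dy":0,"dz":0,"twist":0},{"gripper":0.3,"dx":0,"dy":0,"dz":0,"twist":0}]'
python3 shot.py w3
cat > ringm.py <<'E'
from h import *
import pickle
def frame(n):
    g=cv2.cvtColor(cv2.imread(f'pics/{n}.png'),cv2.COLOR_BGR2GRAY)
    m=(g>175).astype('uint8')
    cs,h=cv2.findContours(m,cv2.RETR_CCOMP,cv2.CHAIN_APPROX_NONE)
    out=[]
    for i,k in enumerate(cs):
        if h[0][i][3]<0 and 0<=h[0][i][2]:
            x,y,w,hh=cv2.boundingRect(k)
            if 60<w<250 and 60<hh<230 and y+hh<275 and abs(w-hh)<60:
                q=cv2.approxPolyDP(k,0.04*cv2.arcLength(k,True),True).reshape(-1,2)
                out.append(q)
    return out,pickle.load(open(f'pics/{n}.pkl','rb')),g
if __name__=='__main__':
    for n in('w2','w3'):
        o,c,g=frame(n)
        for q in o:
            print(n,q.tolist());print([plane(c,u,.1)[:2].round(4).tolist() for u in q])
E
python3 ringm.py
```

```text
clock: 2.75
tcp_pos: [0.4161, 0.1106, 0.2886]
tcp_rot: [0.0, 0.62, 0.784, 0.0]
force: [-0.2, 0.0, 0.8]
gripper_width: 0.0266
grip_force: 0.0
[0.39775078 0.18627196 0.4339133 ]
2.8 [0.4166857  0.11073081 0.28899444] [0.000929   0.62016868 0.78446751 0.00081822] 0.02649536409320728
w2 [[359, 114], [261, 116], [267, 200], [359, 198]]
[[0.4732, 0.1956], [0.3711, 0.1688], [0.395, 0.0767], [0.4981, 0.104]]
```

View pics/w3.png

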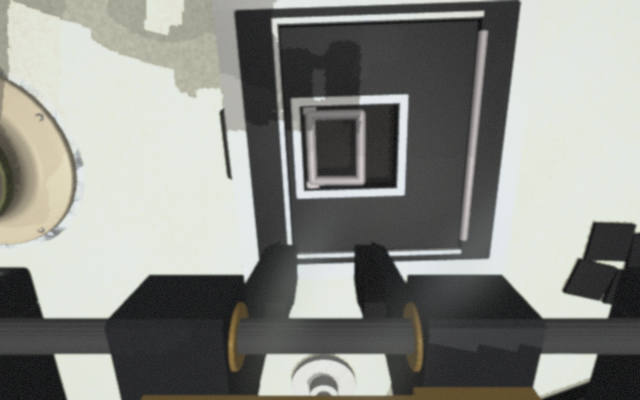

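The second view shows the same thing, with the ring bar at about (362,147), the pin at about (312,150) and the frame at (291..407, 95..198).

Run:
```python
from h import *
import pickle
from scipy.signal import find_peaks
def P(p):return find_peaks(p,prominence=12)[0]
pk={}
for n,r,c0,k in(('w2',158,255,300),('w3',147,285,338)):
    g=cv2.cvtColor(cv2.imread(f'pics/{n}.png'),cv2.COLOR_BGR2GRAY).astype(float)
    c=pickle.load(open(f'pics/{n}.pkl','rb'))
    h=g[r-12:r+13,c0-12:c0+130].mean(0);v=g[r-65:r+60,k-8:k+8].mean(1)
    h=cv2.GaussianBlur(h[None],(5,1),0)[0];v=cv2.GaussianBlur(v[None],(5,1),0)[0]
    print(n,(P(h)+c0-12).tolist(),h[P(h)].round().tolist(),(P(v)+r-65).tolist(),v[P(v)].round().tolist())
```

```text
w2 [253, 266, 278, 321, 357] [204.0, 230.0, 189.0, 192.0, 230.0] [118, 130, 187, 197] [232.0, 182.0, 179.0, 229.0]
w3 [283, 297, 311, 361, 402] [216.0, 232.0, 186.0, 185.0, 232.0] [100, 114, 181, 193] [165.0, 125.0, 183.0, 230.0]
```

Run:
```python
from h import *
import pickle
A,B=[pickle.load(open(f'pics/{n}.pkl','rb')) for n in('w2','w3')]
S=calibration('scene')
r={}
for n,a,b in(('bar',(321,158.5),(361,147.5)),('pin',(278,158.5),(311,147.5)),('frL',(266,158.5),(297,147.5)),('frR',(357,158.5),(402,147.5)),('frT',(300,118),(338,100)),('frB',(300,197),(338,193)),('hinge',(418,158.5),(475,147.5))):
    p,e=tri(A,a,B,b);r[n]=p;print(n,p.round(4),np.round(e[0],4),'plane.095',plane(A,a,.095).round(4)[:2],plane(B,b,.095).round(4)[:2])
y=.257;X=np.array([np.cos(y),np.sin(y)]);Y=np.array([-X[1],X[0]])
bar=(plane(A,(321,158.5),.095)+plane(B,(361,147.5),.095))[:2]/2
for n,d in(('hinge',104),('centre',14),('spindle',9),('pin',-48)):print(n,(bar+X*d/1e3).round(4))
for c,uvs in((A,((242,50),(262,250),(449,40),(432,255))),(B,((274,20),(290,247),(484,15),(461,250)))):print([((plane(c,u,.1)[:2]-bar)@np.c_[X,Y]).round(3) for u in uvs])
```

```text
bar [0.4445 0.1395 0.1021] 0.0003 plane.095 [0.4448 0.1378] [0.4453 0.1387]
pin [0.3979 0.1282 0.1014] 0.0004 plane.095 [0.3975 0.1264] [0.3977 0.1274]
frL [0.3848 0.1249 0.1008] 0.0004 plane.095 [0.3843 0.1232] [0.3844 0.1242]
frR [0.484  0.148  0.0969] 0.0003 plane.095 [0.4844 0.1474] [0.4844 0.148 ]
frT [0.4124 0.177  0.1022] 0.0002 plane.095 [0.4122 0.1761] [0.4126 0.177 ]
frB [0.4315 0.0968 0.1236] 0.0002 plane.095 [0.4315 0.0876] [0.4347 0.0883]
hinge [0.5467 0.1656 0.1107] 0.0 plane.095 [0.5515 0.1635] [0.554  0.1645]
hinge [0.5457 0.1647]
centre [0.4586 0.1418]
spindle [0.4538 0.1406]
pin [0.3987 0.1261]
[array([-0.078,  0.114]), array([-0.075, -0.111]), array([0.132, 0.119]), array([ 0.132, -0.122])]
[array([-0.076,  0.114]), array([-0.074, -0.103]), array([0.105, 0.114]), array([ 0.107, -0.11 ])]
```

```bash
python3 -m crank '[{"gripper":0.3,"dx":0,"dy":0,"dz":0,"twist":-0.022},{"gripper":0.3,"dx":0.0066,"dy":0.0115,"dz":0.04,"twist":0},{"gripper":0.3,"dx":0.0066,"dy":0.0115,"dz":0.04,"twist":0},{"gripper":0.3,"dx":0.0066,"dy":0.0115,"dz":0.04,"twist":0},{"gripper":0.3,"dx":0,"dy":0,"dz":0.035,"twist":0},{"gripper":0.3,"dx":0,"dy":0,"dz":0,"twist":0},{"gripper":0.3,"dx":0,"dy":0,"dz":0,"twist":0}]'
python3 - <<'E'
from h import *
s=sense();R_=q2R(s['tcp_rot']);d=np.array([.445,.1385,.085])-s['tcp_pos']
print(s['tcp_pos'],np.arctan2(R_[1,1],R_[0,1]),(R_.T@d).round(4),s['joint_pos'])
E
python3 shot.py w4
```

```text
clock: 3.5
tcp_pos: [0.445, 0.1386, 0.1338]
tcp_rot: [0.0, 0.611, 0.791, 0.0]
force: [0.0, 0.2, 0.2]
gripper_width: 0.0267
grip_force: 0.0
[0.44496438 0.13858216 0.13382797] 0.2549435344190569 [-0.0001 -0.      0.0488] [ 4.70229506e-02  3.50713325e-01  1.68970613e+00  5.89737809e-05
  1.10018518e+00 -2.07947224e-01]
[0.42488754 0.21389348 0.27915342]
3.55 [0.44525978 0.13849955 0.13453591] [0.00114165 0.61156916 0.79118957 0.00096041] 0.026330872629083495
```

View pics/w4.png

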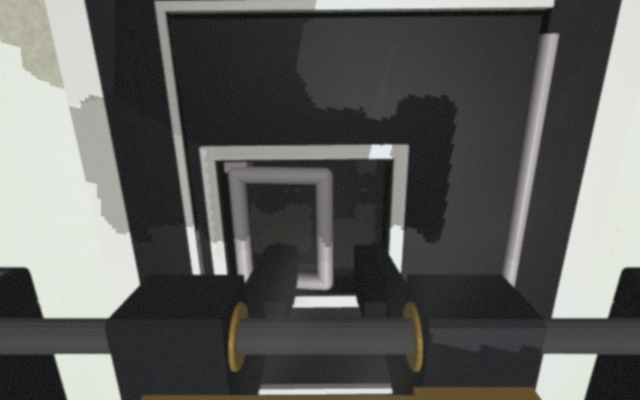

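The bar at column 323 is centred between the fingers (297 and 355), and both fingertips are over the recess. I'll descend and grip.

```bash
python3 -m crank '[{"gripper":0.3,"dx":0,"dy":0,"dz":0.025,"twist":0},{"gripper":0.3,"dx":0,"dy":0,"dz":0.024,"twist":0},{"gripper":0.3,"dx":0,"dy":0,"dz":0,"twist":0},{"gripper":0.3,"dx":0,"dy":0,"dz":0,"twist":0}]'
python3 -m crank '[{"gripper":0,"dx":0,"dy":0,"dz":0,"twist":0},{"gripper":0,"dx":0,"dy":0,"dz":0,"twist":0},{"gripper":0,"dx":0,"dy":0,"dz":0,"twist":0},{"gripper":0,"dx":0,"dy":0,"dz":0,"twist":0},{"gripper":0,"dx":0,"dy":0,"dz":0,"twist":0}]'
python3 - <<'E'
import numpy as np
# ring arc rows (case dy, tool dz) relative to bar, then hatch arc
a=np.linspace(0.03,1.5,9);x=-48*np.cos(a);z=48*np.sin(a)
print('ring dy',np.diff(x).round(1),'dz',-np.diff(z).round(1))
xb=-152+48*np.cos(a[-1]);zb=-5+48*np.sin(a[-1]);t=np.linspace(0,1.65,18)
x=xb*np.cos(t)+zb*np.sin(t);z=-xb*np.sin(t)+zb*np.cos(t)
print(xb,zb);print('dy',np.diff(x).round(1).tolist(),'dz',(-np.diff(z)).round(1).tolist(),x[-1],z[-1])
E
```

```text
clock: 3.95
tcp_pos: [0.445, 0.1384, 0.0855]
tcp_rot: [0.001, 0.612, 0.791, 0.001]
force: [0.2, -1.4, -0.6]
gripper_width: 0.0263
grip_force: 0.0
clock: 4.45
tcp_pos: [0.4446, 0.1384, 0.0842]
tcp_rot: [0.001, 0.612, 0.791, 0.001]
force: [3.0, 0.4, 1.3]
gripper_width: 0.0077
grip_force: 30.0
ring dy [1.1 2.7 4.1 5.5 6.7 7.6 8.3 8.7] dz [-8.7 -8.4 -7.8 -6.9 -5.8 -4.5 -3.  -1.4]
-148.60461431995026 42.87975935699461
dy [4.9, 6.2, 7.5, 8.7, 9.9, 10.9, 11.9, 12.7, 13.4, 14.0, 14.5, 14.8, 15.0, 15.0, 14.9, 14.7, 14.3] dz [-14.2, -13.7, -13.0, -12.2, -11.3, -10.3, -9.2, -8.0, -6.7, -5.4, -4.0, -2.6, -1.1, 0.3, 1.8, 3.2, 4.6] 54.50306169728398 144.7460584102966
```

```bash
python3 -m crank '[{"gripper":0,"dx":0,"dy":-0.0011,"dz":-0.0087,"twist":0},{"gripper":0,"dx":0,"dy":-0.0027,"dz":-0.0084,"twist":0},{"gripper":0,"dx":0,"dy":-0.0041,"dz":-0.0078,"twist":0},{"gripper":0,"dx":0,"dy":-0.0055,"dz":-0.0069,"twist":0},{"gripper":0,"dx":0,"dy":-0.0067,"dz":-0.0058,"twist":0},{"gripper":0,"dx":0,"dy":-0.0076,"dz":-0.0045,"twist":0},{"gripper":0,"dx":0,"dy":-0.0083,"dz":-0.003,"twist":0},{"gripper":0,"dx":0,"dy":-0.0087,"dz":-0.0014,"twist":0},{"gripper":0,"dx":0,"dy":0,"dz":0,"twist":0},{"gripper":0,"dx":0,"dy":0,"dz":0,"twist":0},{"gripper":0,"dx":0,"dy":0,"dz":0,"twist":0}]'
python3 -c "
from h import *
cv2.imwrite('pics/s1.png',cv2.resize(grab_frame('side')[60:260,180:400],None,fx=2.5,fy=2.5))"
```

```text
clock: 5.55
tcp_pos: [0.4014, 0.127, 0.1321]
tcp_rot: [0.002, 0.612, 0.791, 0.001]
force: [2.1, -1.5, 12.7]
gripper_width: 0.0078
grip_force: 30.0
```

View pics/s1.png

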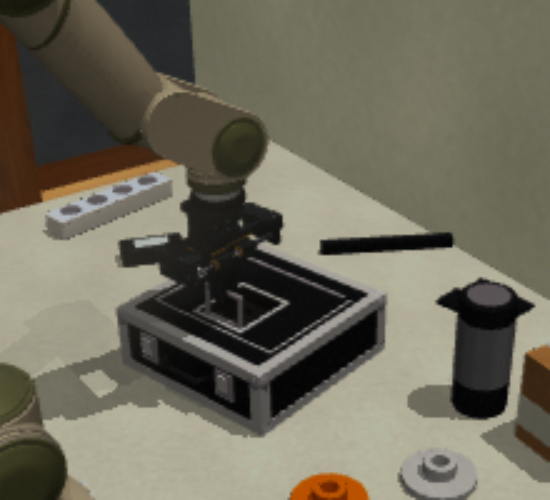

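The ring stands upright in the gripper and the hatch is still flush and shut. Now I'll lift the hatch along its arc.

```bash
python3 -m crank '[{"gripper":0,"dx":0,"dy":0.0049,"dz":-0.0142,"twist":0},{"gripper":0,"dx":0,"dy":0.0062,"dz":-0.0137,"twist":0},{"gripper":0,"dx":0,"dy":0.0075,"dz":-0.013,"twist":0},{"gripper":0,"dx":0,"dy":0.0087,"dz":-0.0122,"twist":0},{"gripper":0,"dx":0,"dy":0.0099,"dz":-0.0113,"twist":0},{"gripper":0,"dx":0,"dy":0.0109,"dz":-0.0103,"twist":0}]'
python3 -c "
from h import *
cv2.imwrite('pics/s2.png',cv2.resize(grab_frame('side')[60:260,180:400],None,fx=2.5,fy=2.5))"
```

```text
clock: 6.2
tcp_pos: [0.4441, 0.1386, 0.2046]
tcp_rot: [-0.003, 0.612, 0.791, -0.003]
force: [-6.2, -4.0, -2.3]
gripper_width: 0.0079
grip_force: 30.0
```

View pics/s2.png

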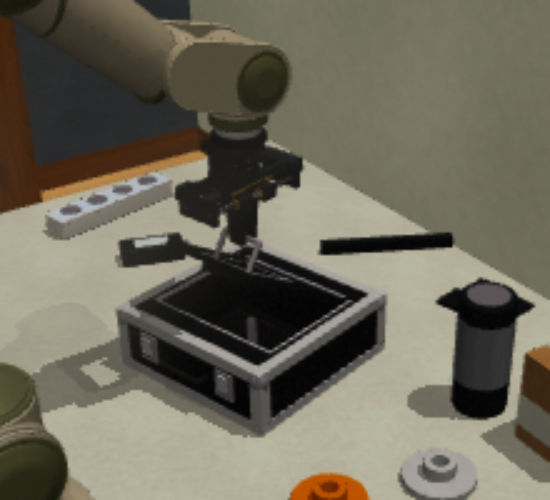

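The hatch is rising on the ring, about 0.5 rad open, and the spindle is visible in the well at about (252,328). I'll carry on along the arc.

```bash
python3 -m crank '[{"gripper":0,"dx":0,"dy":0.0119,"dz":-0.0092,"twist":0},{"gripper":0,"dx":0,"dy":0.0127,"dz":-0.008,"twist":0},{"gripper":0,"dx":0,"dy":0.0134,"dz":-0.0067,"twist":0},{"gripper":0,"dx":0,"dy":0.014,"dz":-0.0054,"twist":0},{"gripper":0,"dx":0,"dy":0.0145,"dz":-0.004,"twist":0},{"gripper":0,"dx":0,"dy":0.0148,"dz":-0.0026,"twist":0},{"gripper":0,"dx":0,"dy":0.015,"dz":-0.0011,"twist":0},{"gripper":0,"dx":0,"dy":0.015,"dz":0.0003,"twist":0},{"gripper":0,"dx":0,"dy":0.0149,"dz":0.0018,"twist":0},{"gripper":0,"dx":0,"dy":0.0147,"dz":0.0032,"twist":0},{"gripper":0,"dx":0,"dy":0.0143,"dz":0.0046,"twist":0},{"gripper":0,"dx":0,"dy":0,"dz":0,"twist":0}]'
python3 -m crank '[{"gripper":0,"dx":0,"dy":0,"dz":0,"twist":0},{"gripper":0,"dx":0,"dy":0,"dz":0,"twist":0}]'
python3 -c "
from h import *
cv2.imwrite('pics/s3.png',cv2.resize(grab_frame('side')[60:260,180:400],None,fx=2.5,fy=2.5))
s=sense();y=.255;d=(s['tcp_pos'][:2]-np.array([.5457,.1647]))
print('bar rel hinge',d@[np.cos(y),np.sin(y)],s['tcp_pos'][2]+.01-.1,s['force'])"
```

```text
clock: 7.45
tcp_pos: [0.5972, 0.1794, 0.2315]
tcp_rot: [-0.001, 0.611, 0.791, 0.0]
force: [1.7, 5.6, 1.3]
gripper_width: 0.008
grip_force: 30.0
clock: 7.65
tcp_pos: [0.5966, 0.1792, 0.2321]
tcp_rot: [-0.001, 0.611, 0.791, 0.001]
force: [0.4, 5.3, -0.4]
gripper_width: 0.008
grip_force: 30.0
bar rel hinge 0.05292396931333277 0.14219689363931062 [1.60894244 5.30481102 0.95480459]
```

View pics/s3.png

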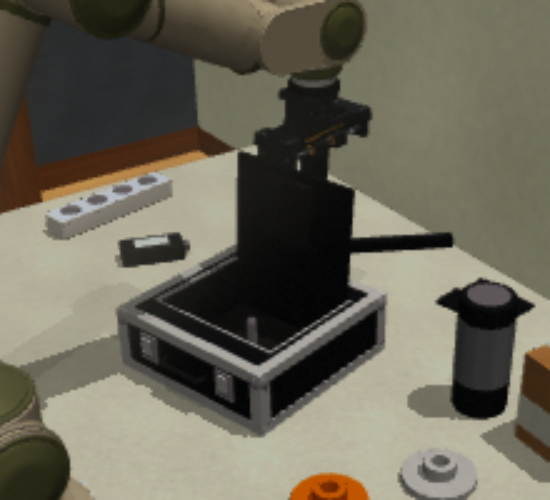

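The hatch stands upright, about 1.6 rad by the bar's position. Next I'll release, back out upward, and measure the spacers and the spindle numerically.

```bash
python3 -m crank '[{"gripper":0.25,"dx":0,"dy":0,"dz":0,"twist":0},{"gripper":0.25,"dx":0,"dy":0,"dz":0,"twist":0},{"gripper":0.25,"dx":0,"dy":0,"dz":0,"twist":0},{"gripper":0.25,"dx":0,"dy":0,"dz":-0.03,"twist":0},{"gripper":0.25,"dx":0,"dy":0,"dz":-0.04,"twist":0},{"gripper":0.25,"dx":0,"dy":0,"dz":-0.04,"twist":0},{"gripper":0.25,"dx":0,"dy":0,"dz":0,"twist":0}]'
cat > sp.py <<'E'
from h import *
S=calibration('scene');D=calibration('side')
a=grab_frame('scene');b=grab_frame('side')
# side view: silver hub/flange blobs by grey low saturation, darker background? print blobs
def blobs(im,roi,lo):
    x0,y0,x1,y1=roi;h=cv2.cvtColor(im[y0:y1,x0:x1],cv2.COLOR_BGR2HSV).astype(int);r=im[y0:y1,x0:x1].astype(int)
    bg=np.median(r.reshape(-1,3),0);m=((r[...,0]-bg[0]-(r[...,2]-bg[2]))>lo)  # bluer than table = neutral grey
    m=cv2.morphologyEx(m.astype('uint8'),cv2.MORPH_OPEN,np.ones((2,2)))
    n,l,st,c=cv2.connectedComponentsWithStats(m)
    print('bg',bg)
    for i in range(1,n):
        if st[i,4]>25:print((st[i,:4]+[x0,y0,0,0]).tolist(),st[i,4],(c[i]+[x0,y0]).round(1).tolist())
blobs(b,(330,225,410,300),10);blobs(a,(180,170,275,215),10)
for n,p in(('wide',(355,250)),('table',(335,290))):print(b[p[1],p[0]],a[190,200],a[175,215])
E
python3 sp.py
```

```text
clock: 8.4
tcp_pos: [0.5981, 0.1782, 0.3479]
tcp_rot: [0.004, 0.612, 0.791, 0.003]
force: [0.8, 0.5, 0.2]
gripper_width: 0.0218
grip_force: 0.0
bg [157. 178. 182.]
[365, 225, 17, 4] 53 [372.9, 226.2]
[387, 225, 23, 21] 240 [399.6, 232.9]
[341, 241, 31, 22] 543 [356.0, 251.3]
[380, 266, 23, 20] 339 [391.5, 275.8]
bg [149. 165. 160.]
[81 85 86] [124 130 127] [151 169 164]
[162 184 186] [124 130 127] [151 169 164]
```

```bash
python3 -m crank '[{"gripper":0.7,"dx":-0.041,"dy":-0.0198,"dz":0,"twist":0},{"gripper":0.7,"dx":-0.041,"dy":-0.0198,"dz":0,"twist":0},{"gripper":0.7,"dx":-0.041,"dy":-0.0198,"dz":0,"twist":0},{"gripper":0.7,"dx":-0.041,"dy":-0.0198,"dz":0,"twist":0},{"gripper":0.7,"dx":-0.041,"dy":-0.0198,"dz":0,"twist":0},{"gripper":0.7,"dx":-0.041,"dy":-0.0198,"dz":0,"twist":0},{"gripper":0.7,"dx":-0.041,"dy":-0.0198,"dz":0,"twist":0},{"gripper":0.7,"dx":-0.041,"dy":-0.0198,"dz":0,"twist":0},{"gripper":0.7,"dx":-0.041,"dy":-0.0198,"dz":0,"twist":0},{"gripper":0.7,"dx":-0.041,"dy":-0.0198,"dz":0,"twist":0},{"gripper":0.7,"dx":-0.041,"dy":-0.0198,"dz":0,"twist":0},{"gripper":0.7,"dx":0,"dy":0,"dz":0,"twist":-0.133}]'
python3 -m crank '[{"gripper":0.7,"dx":0,"dy":0,"dz":0,"twist":-0.133},{"gripper":0.7,"dx":0,"dy":0,"dz":0,"twist":-0.133},{"gripper":0.7,"dx":0,"dy":0,"dz":0,"twist":-0.133},{"gripper":0.7,"dx":0,"dy":0,"dz":0,"twist":-0.133},{"gripper":0.7,"dx":0,"dy":0,"dz":0,"twist":-0.133},{"gripper":0.7,"dx":0,"dy":0,"dz":0,"twist":-0.133},{"gripper":0.7,"dx":0,"dy":0,"dz":0,"twist":-0.133},{"gripper":0.7,"dx":0,"dy":0,"dz":0,"twist":-0.133},{"gripper":0.7,"dx":0,"dy":0,"dz":0,"twist":0},{"gripper":0.7,"dx":0,"dy":0,"dz":0,"twist":0}]'
python3 shot.py v1
python3 - <<'E'
from h import *
import pickle
f=cv2.imread('pics/v1.png');c=pickle.load(open('pics/v1.pkl','rb'))
for n,p in(('wide',(.495,-.242,.03)),('nar',(.505,-.39,.03))):
    u=proj(c,p);print(n,u.round(1))
g=cv2.cvtColor(f,cv2.COLOR_BGR2GRAY)
cs=cv2.HoughCircles(cv2.medianBlur(g,3),cv2.HOUGH_GRADIENT_ALT,1.2,8,param1=120,param2=0.75,minRadius=5,maxRadius=80)
for q in ([] if cs is None else cs[0]):print(q.round(1),f[int(q[1]),int(min(q[0]+q[2]*.75,639))],plane(c,q[:2],.01).round(3))
E
```

```text
clock: 9.7
tcp_pos: [0.4981, -0.3176, 0.3388]
tcp_rot: [-0.003, 0.56, 0.829, -0.0]
force: [0.2, 0.3, -0.5]
gripper_width: 0.0618
grip_force: 0.0
clock: 10.7
tcp_pos: [0.4998, -0.3129, 0.3409]
tcp_rot: [-0.001, 0.062, 0.998, 0.001]
force: [0.6, -0.3, -0.2]
gripper_width: 0.0618
grip_force: 0.0
[ 0.4219913  -0.30415316  0.48637911]
10.75 [ 0.49985304 -0.31295235  0.34118328] [-6.40945409e-04  6.14896998e-02  9.98107374e-01  5.24669993e-04] 0.061668087992686124
wide [378.8 139.1]
nar [268.5 160.2]
[225.6  76.8  27.3] [ 48 139 161] [ 0.394 -0.43   0.01 ]
[378.  140.4  39.4] [219 220 215] [ 0.5   -0.241  0.01 ]
[183.6 234.   26.1] [124 135 143] [ 0.603 -0.538  0.01 ]
[403.2  16.8  41.8] [ 54 108 196] [ 0.352 -0.198  0.01 ]
[403.2  16.8  15.3] [ 38  81 148] [ 0.352 -0.198  0.01 ]
[156.  129.6  25.3] [ 47  51 175] [ 0.448 -0.538  0.01 ]
[267.6 160.8  25.6] [215 212 205] [ 0.509 -0.395  0.01 ]
[378.  140.4  15.1] [222 219 214] [ 0.5   -0.241  0.01 ]
[156.  129.6  14.6] [31 33 98] [ 0.448 -0.538  0.01 ]
[267.6 160.8  15.2] [221 217 213] [ 0.509 -0.395  0.01 ]
[198.  211.2  24.6] [86 92 98] [ 0.57  -0.509  0.01 ]
[470.4 198.   24.6] [141 155 156] [ 0.599 -0.115  0.01 ]
[225.6  76.8  15.6] [ 88 220 215] [ 0.394 -0.43   0.01 ]
[447.6 235.2  26.7] [77 81 80] [ 0.653 -0.148  0.01 ]
[166.2 313.2  12.2] [34 62 77] [ 0.734 -0.599  0.01 ]
[482.4 315.6  12.8] [31 62 72] [ 0.802 -0.095  0.01 ]
[316.8 246.   11.6] [109 118 118] [ 0.647 -0.344  0.01 ]
```

```bash
python3 -m crank '[{"gripper":0.7,"dx":0.003,"dy":0.0238,"dz":0.033,"twist":0},{"gripper":0.7,"dx":0.003,"dy":0.0238,"dz":0.033,"twist":0},{"gripper":0.7,"dx":0.003,"dy":0.0238,"dz":0.033,"twist":0},{"gripper":0.7,"dx":0,"dy":0,"dz":0,"twist":0},{"gripper":0.7,"dx":0,"dy":0,"dz":0,"twist":0}]'
python3 shot.py v2
cat > circ.py <<'E'
from h import *
import pickle,sys
def run(n,xy,zs=(.012,.032)):
    f=cv2.imread(f'pics/{n}.png');c=pickle.load(open(f'pics/{n}.pkl','rb'))
    u=proj(c,(*xy,.02));g=cv2.medianBlur(cv2.cvtColor(f,cv2.COLOR_BGR2GRAY),3)
    cs=cv2.HoughCircles(g,cv2.HOUGH_GRADIENT_ALT,1,3,param1=100,param2=0.6,minRadius=5,maxRadius=90)
    print(n,u.round(1))
    for q in cs[0]:
        if np.hypot(*(q[:2]-u))<25:print(q.round(1),[plane(c,q[:2],z)[:2].round(4).tolist() for z in zs])
    return f,c
if __name__=='__main__':
    xy=(float(sys.argv[1]),float(sys.argv[2]))
    for n in sys.argv[3:]:run(n,xy)
E
python3 circ.py .498 -.241 v1 v2
```

```text
clock: 11.25
tcp_pos: [0.4998, -0.2413, 0.2435]
tcp_rot: [0.0, 0.06, 0.998, -0.0]
force: [0.3, 1.7, -0.6]
gripper_width: 0.0616
grip_force: 0.0
[ 0.42176804 -0.23250474  0.3888932 ]
11.3 [ 0.50015203 -0.24208222  0.2443523 ] [ 9.18220212e-04  6.04711522e-02  9.98169201e-01 -8.01915449e-04] 0.06147273196380393
v1 [378.6 140.2]
[378.  140.   39.1] [[0.499, -0.2408], [0.4957, -0.2434]]
[378.  140.   15.4] [[0.499, -0.2408], [0.4957, -0.2434]]
[364.  126.   25.2] [[0.4779, -0.258], [0.4756, -0.2599]]
[363.  131.   25.5] [[0.4844, -0.2599], [0.4818, -0.2618]]
[375.  120.   24.3] [[0.4719, -0.2427], [0.4698, -0.2453]]
[370.  121.   24.1] [[0.4724, -0.2494], [0.4702, -0.2517]]
[358.  133.   22.5] [[0.4863, -0.2669], [0.4835, -0.2685]]
v2 [326.1 161. ]
[324.  162.   48.6] [[0.5005, -0.2436], [0.4963, -0.243]]
[324.  162.   22.2] [[0.5005, -0.2436], [0.4963, -0.243]]
[325.  137.   28.1] [[0.4734, -0.2392], [0.4707, -0.2389]]
[324.  162.   11.3] [[0.5005, -0.2436], [0.4963, -0.243]]
```

```bash
cat > ell.py <<'E'
from h import *
import pickle,sys
def ells(n,xy,R=75):
    f=cv2.imread(f'pics/{n}.png');c=pickle.load(open(f'pics/{n}.pkl','rb'))
    u=proj(c,(*xy,.02));e=cv2.Canny(cv2.GaussianBlur(f,(3,3),0),40,110)
    m=np.zeros_like(e);cv2.circle(m,tuple(int(v) for v in u),R,255,-1);e&=m
    cs,_=cv2.findContours(e,cv2.RETR_LIST,cv2.CHAIN_APPROX_NONE);o=[]
    for k in cs:
        if len(k)<25:continue
        (x,y),(a,b),t=cv2.fitEllipse(k)
        if np.hypot(x-u[0],y-u[1])<14 and b<1.35*a:o.append((x,y,a,b,len(k)))
    return c,o
if __name__=='__main__':
    xy=(float(sys.argv[1]),float(sys.argv[2]))
    for n in sys.argv[3:]:
        c,o=ells(n,xy)
        for q in o:print(n,np.round(q,1),[plane(c,q[:2],z)[:2].round(4).tolist() for z in(.006,.012,.031)])
E
python3 ell.py .498 -.241 v1 v2; python3 ell.py .505 -.393 v1
```

```text
v1 [377.9 140.   16.8  18.1 149. ] [[0.5, -0.2401], [0.499, -0.2409], [0.4959, -0.2434]]
v1 [377.7 138.5  32.5  37.7 238. ] [[0.4978, -0.2402], [0.4969, -0.241], [0.4939, -0.2435]]
v1 [376.  137.   69.   73.1 277. ] [[0.4955, -0.2423], [0.4946, -0.2431], [0.4916, -0.2455]]
v1 [375.9 136.4  73.7  79.  222. ] [[0.4947, -0.2425], [0.4938, -0.2432], [0.4909, -0.2457]]
v2 [323.7 162.6  18.1  20.8 103. ] [[0.5024, -0.2442], [0.5012, -0.244], [0.4972, -0.2434]]
v2 [323.5 163.2  18.8  23.6  64. ] [[0.5031, -0.2445], [0.5018, -0.2443], [0.4978, -0.2437]]
v2 [323.1 165.3  50.3  53.6  48. ] [[0.5054, -0.2452], [0.5041, -0.245], [0.4999, -0.2444]]
v2 [326.9 158.9  38.   47.5 111. ] [[0.4986, -0.2401], [0.4974, -0.24], [0.4936, -0.2396]]
v2 [324.2 160.2  40.7  51.7 199. ] [[0.4997, -0.2432], [0.4985, -0.2431], [0.4946, -0.2425]]
v2 [324.6 155.1  88.4  90.4 652. ] [[0.4941, -0.2422], [0.493, -0.242], [0.4894, -0.2415]]
v1 [264.9 162.3  14.2  16.1  73. ] [[0.5117, -0.4001], [0.5106, -0.3989], [0.507, -0.3951]]
v1 [264.7 162.7  14.6  18.3  50. ] [[0.5122, -0.4005], [0.511, -0.3993], [0.5075, -0.3954]]
v1 [267.9 159.7  31.5  37.3 167. ] [[0.5085, -0.3953], [0.5074, -0.3942], [0.504, -0.3906]]
v1 [267.5 158.6  45.8  47.3 163. ] [[0.507, -0.3956], [0.5059, -0.3944], [0.5026, -0.3908]]
v1 [266.9 159.3  52.8  54.6 131. ] [[0.5078, -0.3965], [0.5068, -0.3954], [0.5034, -0.3917]]
```

Run:
```python
from h import *
import pickle
A,B=[pickle.load(open(f'pics/{n}.pkl','rb')) for n in('v1','v2')]
for a,b in(((377.9,140),(323.7,162.6)),((375.9,136.5),(324.6,155.1)),((377.7,138.5),(324.2,160.2))):
    p,e=tri(A,a,B,b);print(p.round(4),np.round(e[0],4))
s=sense();t=q2R(s['tcp_rot']);print((t.T@(np.array([.495,-.243,.018])-s['tcp_pos'])).round(4),s['tcp_pos'])
```

```text
[ 0.4961 -0.2435  0.033 ] 0.0006
[ 0.495  -0.2422  0.0031] 0.0003
[ 0.495  -0.2428  0.0268] 0.0005
[ 0.0054 -0.0012  0.2263] [ 0.50015203 -0.24208222  0.2443523 ]
```

```bash
python3 -m crank '[{"gripper":0.7,"dx":0.005,"dy":-0.001,"dz":0.045,"twist":0},{"gripper":0.7,"dx":0,"dy":0,"dz":0.045,"twist":0},{"gripper":0.7,"dx":0,"dy":0,"dz":0.045,"twist":0},{"gripper":0.7,"dx":0,"dy":0,"dz":0.045,"twist":0},{"gripper":0.7,"dx":0,"dy":0,"dz":0.03,"twist":0},{"gripper":0.7,"dx":0,"dy":0,"dz":0.018,"twist":0},{"gripper":0.7,"dx":0,"dy":0,"dz":0,"twist":0},{"gripper":0.7,"dx":0,"dy":0,"dz":0,"twist":0},{"gripper":0,"dx":0,"dy":0,"dz":0,"twist":0},{"gripper":0,"dx":0,"dy":0,"dz":0,"twist":0},{"gripper":0,"dx":0,"dy":0,"dz":0,"twist":0},{"gripper":0,"dx":0,"dy":0,"dz":0,"twist":0}]'
python3 - <<'E'
from h import *
s=sense();print(s['tcp_pos'])
E
```

```text
clock: 12.5
tcp_pos: [0.4949, -0.2419, 0.0158]
tcp_rot: [0.001, 0.06, 0.998, -0.001]
force: [-1.6, -0.7, 4.9]
gripper_width: 0.0423
grip_force: 30.0
[ 0.49487001 -0.24188493  0.01575838]
```

```bash
python3 -m crank '[{"gripper":0,"dx":0,"dy":0,"dz":-0.02,"twist":0},{"gripper":0,"dx":0,"dy":0,"dz":-0.045,"twist":0},{"gripper":0,"dx":0,"dy":0,"dz":-0.045,"twist":0},{"gripper":0,"dx":0,"dy":0,"dz":-0.045,"twist":-0.125},{"gripper":0,"dx":0,"dy":0,"dz":-0.045,"twist":-0.125},{"gripper":0,"dx":0,"dy":0,"dz":-0.04,"twist":-0.125},{"gripper":0,"dx":-0.0045,"dy":0.04,"dz":0,"twist":0},{"gripper":0,"dx":-0.0045,"dy":0.044,"dz":0,"twist":0},{"gripper":0,"dx":-0.0045,"dy":0.044,"dz":0,"twist":0},{"gripper":0,"dx":-0.0045,"dy":0.044,"dz":0,"twist":0},{"gripper":0,"dx":-0.0045,"dy":0.044,"dz":0,"twist":0},{"gripper":0,"dx":-0.0045,"dy":0.044,"dz":0,"twist":0}]'
python3 -m crank '[{"gripper":0,"dx":0,"dy":0,"dz":0,"twist":0},{"gripper":0,"dx":0,"dy":0,"dz":0,"twist":0}]'
python3 shot.py u1
python3 - <<'E'
from h import *
import pickle
c=pickle.load(open('pics/u1.pkl','rb'));D=calibration('side')
sd=grab_frame('side');cv2.imwrite('pics/sd2.png',sd)
top=(.4537,.1408,.076);ft=(.4537,.1408,.010)
for n,C,im in(('wrist',c,cv2.imread('pics/u1.png')),('side',D,sd)):
    t,b=proj(C,top),proj(C,ft);print(n,t.round(1),b.round(1))
    g=cv2.cvtColor(im,cv2.COLOR_BGR2GRAY);x,y=int(t[0]),int(t[1]);k=4 if n=='wrist' else 1
    print(g[y-10*k:y+10*k+1:k,x-12*k:x+12*k+1:k])
E
```

```text
clock: 13.7
tcp_pos: [0.454, 0.0187, 0.2547]
tcp_rot: [-0.001, -0.127, 0.992, 0.0]
force: [1.3, -0.2, -2.3]
gripper_width: 0.0429
grip_force: 30.0
clock: 13.9
tcp_pos: [0.4546, 0.0176, 0.2548]
tcp_rot: [-0.0, -0.128, 0.992, 0.0]
force: [0.6, -0.1, -3.4]
gripper_width: 0.0425
grip_force: 30.0
[ 0.37867579 -0.0030251   0.40024153]
13.95 [0.45493609 0.01674681 0.25481422] [-3.02922728e-04 -1.27439269e-01  9.91846328e-01 -4.22408659e-05] 0.04248497868511932
wrist [447.1 203.1] [428.2 185.1]
[[ 52  48  49  49  50  48  45  47  49  48  52  49  47  51  47  50  53  51
   50  51  51  50  48  51  49]
 [ 48  46  50  50  47  49  47  47  48  52  50  49  49  46  46  47  47  49
   50  42  49  48  47  49  51]
 [ 44  52  52  48  50  50  48  51  49  48  40  37  28  47  50  52  51  50
   47  51  45  50  47  52  47]
 [ 51  53  46  46  49  43  52  49  45  36  35  38  40  43  47  48  46  50
   51  48  54  49  48  50  50]
 [ 45  48  55  45  50  50  51  69  71  44  34  38  40  49  48  50  46  48
   47  51  48  51  46  43  52]
 [ 53  54  51  48  45  50  71  76  78  75  52  45  48  50  49  47  50  50
   48  51
[... 2611 characters left out ...]
14 13 12 11 18 65 81 82 37 13 11 11 11 11 11 10  8  7
   6]
 [16 16 14 13 12 14 12 13 13 13 29 70 82 83 42 13 12 19 13 10 11  8  8  9
   9]
 [21 21 16 12 12 16 14 12 10 10 26 64 73 72 46 13 12 10 11 11 11 11 13  9
   9]
 [21 21 20 18 18 10 10 12 11 12 25 54 58 62 46 14  9 10  8 11 12  9 11 12
  10]
 [59 24 20 17 20 19 18 12 13 11 24 53 57 61 45 14 10 11 11 12 10 10 10 10
  10]
 [43 93 79 40 21 18 20 18 17 11 22 52 56 61 45 13 11 10  9 10 11  9  8 10
   9]
 [12 16 29 72 77 41 18 19 17 19 24 54 57 61 60 15  9 10 11 10 11 10 10 10
   9]
 [10 10  9 13 28 71 77 41 20 17 20 52 56 61 61 15  9  9 11 10 10 10 11 11
  10]
 [10  8  8 10  9 15 27 71 77 39 23 51 56 62 61 21 17 17 17 17 10 12 12 12
   9]]
```

Run:
```python
from h import *
import pickle
c=pickle.load(open('pics/u1.pkl','rb'));D=calibration('side')
g=cv2.cvtColor(cv2.imread('pics/u1.png'),cv2.COLOR_BGR2GRAY)
m=g[185:215,430:465];ys,xs=np.where(m>132);print(len(xs),xs.min()+430,xs.max()+430,ys.min()+185,ys.max()+185)
t=np.array([xs.mean()+430,ys.mean()+185]);print(t,plane(c,t,.076))
print(g[190:210,438:460])
sd=cv2.cvtColor(cv2.imread('pics/sd2.png'),cv2.COLOR_BGR2GRAY).astype(float)
w=sd[190:198,276:287]-14;cx=(w.sum(0)*np.arange(276,287)).sum()/w.sum();print(cx)
for r in(187,188):print(tri(c,t,D,(cx,r)))
```

```text
33 444 451 199 205
[447.84848485 201.93939394] [0.45233605 0.14107372 0.076     ]
[[ 75  77  77  75  80  80  76  72  65  61  57  51  48  50  49  52  48  49
   49  51  47  50]
 [ 74  77  79  82  86  91  89  84  87  81  72  61  48  50  47  46  46  48
   51  52  46  47]
 [ 77  85  88  99 100 105 104 101 103 102  93  78  57  50  49  48  48  49
   49  50  46  45]
 [ 80  95 103 109 109 109 108 106 105 108  99  86  71  62  56  52  49  47
   52  47  48  49]
 [ 88 103 109 109 109 110 108 108 106 103 101  93  84  76  64  54  49  51
   49  53  52  48]
 [ 96 107 110 110 110 111 108 105 107 102 101  98  93  91  77  61  49  51
   47  50  48  52]
 [105 108 111 112 110 109 107 109 104 105 100 101  96  95  86  60  51  50
   49  51  47  51]
 [111 114 112 112 110 108 107 108 109 109 108 105 104 102  90  70  51  48
   51  51  48  49]
 [115 113 113 108 109 111 112 115 117 126 128 126 119 107  92  70  55  48
   51  50  47  50]
 [115 111 114 111 111 113 115 124 132 143 149 152 144 123  97  66  48  51
   49  49  50  51]
 [114 114 113 115 114 118 118 125 133 141 153 162 160 141  99  64  53  51
   50  51  49 
[... 395 characters left out ...]
109 117 131 146 151 143 127 107  84  64  53  45  50  53
   48  47  47  48]
 [ 60  66  78  91 101  99 104 114 116 108  89  69  59  54  51  53  50  45
   45  51  54  49]
 [ 51  55  60  66  77  70  74  78  79  74  64  57  53  51  49  49  48  50
   51  51  52  48]
 [ 48  54  49  56  56  56  55  53  55  55  50  55  51  48  48  52  47  51
   47  53  52  55]
 [ 48  51  49  53  49  50  49  51  50  50  50  49  56  55  51  49  49  48
   53  53  51  52]]
279.9349736379613
(array([0.45361251, 0.14376728, 0.07005206]), [np.float64(8.992607245366215e-05), np.float64(8.992607245395171e-05)])
(array([0.45507303, 0.14659438, 0.06367344]), [np.float64(7.61753422115715e-05), np.float64(7.617534221216968e-05)])
```

```bash
python3 -m crank '[{"gripper":0,"dx":-0.0099,"dy":0.04,"dz":0,"twist":0},{"gripper":0,"dx":-0.0099,"dy":0.04,"dz":0,"twist":0},{"gripper":0,"dx":-0.0099,"dy":0.0397,"dz":0,"twist":0},{"gripper":0,"dx":0,"dy":0,"dz":0.04,"twist":0},{"gripper":0,"dx":0,"dy":0,"dz":0.04,"twist":0},{"gripper":0,"dx":0,"dy":0,"dz":0.03,"twist":0},{"gripper":0,"dx":0,"dy":0,"dz":0,"twist":0},{"gripper":0,"dx":0,"dy":0,"dz":0,"twist":0},{"gripper":0,"dx":0,"dy":0,"dz":0,"twist":0}]'
python3 - <<'E'
from h import *
import time
L=[]
for i in range(4):
    grab_frame('side');s=sense();L.append(s['tcp_pos'])
p=np.mean(L,0);t=q2R(s['tcp_rot']);print(p,np.std(L,0),(t.T@(np.array([.453,.141,.09])-p)).round(4),np.arctan2(t[1,1],t[0,1]),s['force'])
E
```

```text
clock: 14.9
tcp_pos: [0.4547, 0.1398, 0.1467]
tcp_rot: [0.002, -0.127, 0.992, -0.0]
force: [1.0, 0.4, -2.7]
gripper_width: 0.0427
grip_force: 30.0
[0.45428141 0.14003526 0.14638076] [2.40821370e-04 9.14257783e-05 2.39312395e-04] [0.0011 0.0013 0.0564] 1.8258325908438702 [ 0.12639526 -0.07852747 -3.54697711]
```

```bash
python3 -m crank '[{"gripper":0,"dx":0.001,"dy":0.001,"dz":0.02,"twist":0},{"gripper":0,"dx":0,"dy":0,"dz":0.03,"twist":0},{"gripper":0,"dx":0,"dy":0,"dz":0.01,"twist":0},{"gripper":0,"dx":0,"dy":0,"dz":0.01,"twist":0},{"gripper":0,"dx":0,"dy":0,"dz":0.005,"twist":0},{"gripper":0,"dx":0,"dy":0,"dz":0,"twist":0}]'
python3 -c "
from h import *
s=sense();print(s['tcp_pos'],s['force'])"
```

```text
clock: 15.7
tcp_pos: [0.4525, 0.141, 0.0701]
tcp_rot: [0.0, -0.127, 0.992, -0.0]
force: [0.3, 0.5, -3.2]
gripper_width: 0.0425
grip_force: 30.0
[0.45250338 0.14096056 0.07013966] [ 0.27688223  0.47073185 -3.16103481]
```

```bash
python3 -m crank '[{"gripper":0,"dx":0,"dy":0,"dz":0.015,"twist":0},{"gripper":0,"dx":0,"dy":0,"dz":0.015,"twist":0},{"gripper":0,"dx":0,"dy":0,"dz":0.01,"twist":0},{"gripper":0,"dx":0,"dy":0,"dz":0.003,"twist":0},{"gripper":0,"dx":0,"dy":0,"dz":0,"twist":0},{"gripper":0,"dx":0,"dy":0,"dz":0,"twist":0}]'
python3 -c "
from h import *
s=sense();print(s['tcp_pos'],s['force'])"
```

```text
clock: 16.3
tcp_pos: [0.4527, 0.141, 0.0276]
tcp_rot: [0.001, -0.127, 0.992, -0.0]
force: [-0.3, -0.6, -2.8]
gripper_width: 0.0429
grip_force: 30.0
[0.45270007 0.14098151 0.02760426] [-0.33228565 -0.59973386 -2.84837317]
```

```bash
python3 -m crank '[{"gripper":0,"dx":0,"dy":0,"dz":0.001,"twist":0},{"gripper":0,"dx":0,"dy":0,"dz":0.001,"twist":0},{"gripper":0,"dx":0,"dy":0,"dz":0,"twist":0}]'
python3 -m crank '[{"gripper":0.62,"dx":0,"dy":0,"dz":0,"twist":0},{"gripper":0.62,"dx":0,"dy":0,"dz":0,"twist":0},{"gripper":0.62,"dx":0,"dy":0,"dz":0,"twist":0},{"gripper":0.62,"dx":0,"dy":0,"dz":0,"twist":0}]'
```

```text
clock: 16.6
tcp_pos: [0.4526, 0.141, 0.0257]
tcp_rot: [0.001, -0.127, 0.992, -0.0]
force: [-1.1, -0.3, 3.5]
gripper_width: 0.0428
grip_force: 30.0
clock: 17.0
tcp_pos: [0.4524, 0.1409, 0.025]
tcp_rot: [0.0, -0.127, 0.992, -0.0]
force: [-0.2, -0.7, -0.8]
gripper_width: 0.0549
grip_force: 0.0
```

The spacer came home on the floor: contact at TCP z 0.0257 puts its base at 0.010. Now I'll withdraw and go to the narrow one.

```bash
python3 -m crank '[{"gripper":0.62,"dx":0,"dy":0,"dz":-0.03,"twist":0},{"gripper":0.62,"dx":0,"dy":0,"dz":-0.045,"twist":0},{"gripper":0.62,"dx":0,"dy":0,"dz":-0.045,"twist":0},{"gripper":0.7,"dx":0,"dy":0,"dz":-0.035,"twist":0.125},{"gripper":0.7,"dx":0,"dy":0,"dz":-0.035,"twist":0.125},{"gripper":0.7,"dx":0,"dy":0,"dz":-0.03,"twist":0.125},{"gripper":0.7,"dx":0,"dy":0,"dz":0,"twist":0.125}]'
python3 -m crank '[{"gripper":0.7,"dx":-0.0151,"dy":-0.0422,"dz":0,"twist":0},{"gripper":0.7,"dx":-0.0151,"dy":-0.0422,"dz":0,"twist":0},{"gripper":0.7,"dx":-0.0151,"dy":-0.0422,"dz":0,"twist":0},{"gripper":0.7,"dx":-0.0151,"dy":-0.0422,"dz":0,"twist":0},{"gripper":0.7,"dx":-0.0151,"dy":-0.0422,"dz":0,"twist":0},{"gripper":0.7,"dx":-0.0151,"dy":-0.0422,"dz":0,"twist":0},{"gripper":0.7,"dx":-0.0151,"dy":-0.0422,"dz":0,"twist":0},{"gripper":0.7,"dx":-0.0151,"dy":-0.0422,"dz":0,"twist":0},{"gripper":0.7,"dx":-0.0151,"dy":-0.0422,"dz":0,"twist":0},{"gripper":0.7,"dx":-0.0151,"dy":-0.0422,"dz":0,"twist":0},{"gripper":0.7,"dx":-0.0151,"dy":-0.0422,"dz":0,"twist":0},{"gripper":0.7,"dx":-0.0151,"dy":-0.0422,"dz":0,"twist":0}]'
python3 -m crank '[{"gripper":0.7,"dx":0,"dy":0,"dz":0,"twist":0},{"gripper":0.7,"dx":0,"dy":0,"dz":0,"twist":0}]'
python3 shot.py v3; python3 ell.py .506 -.393 v1 v3
```

```text
clock: 17.7
tcp_pos: [0.4535, 0.1411, 0.2488]
tcp_rot: [0.004, 0.125, 0.992, 0.001]
force: [-0.6, 0.4, -0.5]
gripper_width: 0.0613
grip_force: 0.0
clock: 18.9
tcp_pos: [0.5052, -0.3961, 0.2448]
tcp_rot: [-0.0, 0.122, 0.993, 0.0]
force: [1.0, 0.9, 0.3]
gripper_width: 0.0614
grip_force: 0.0
clock: 19.1
tcp_pos: [0.5051, -0.3947, 0.2441]
tcp_rot: [-0.001, 0.123, 0.992, 0.001]
force: [-0.3, 0.7, -0.1]
gripper_width: 0.0616
grip_force: 0.0
[ 0.42895092 -0.37648287  0.38959903]
19.15 [ 0.50530481 -0.3937877   0.24471895] [-2.76604449e-04  1.22073992e-01  9.92520885e-01  3.96583991e-04] 0.06195839724087337
v1 [264.9 162.3  14.2  16.1  73. ] [[0.5117, -0.4001], [0.5106, -0.3989], [0.507, -0.3951]]
v1 [264.7 162.7  14.6  18.3  50. ] [[0.5122, -0.4005], [0.511, -0.3993], [0.5075, -0.3954]]
v1 [267.9 159.7  31.5  37.3 167. ] [[0.5085, -0.3953], [0.5074, -0.3942], [0.504, -0.3906]]
v1 [267.5 158.6  45.8  47.3 163. ] [[0.507, -0.3956], [0.5059, -0.3944], [0.5026, -0.3908]]
v1 [266.9 159.3  52.8  54.6 131. ] [[0.5078, -0.3965], [0.5068, -0.3954], [0.5034, -0.3917]]
v3 [317.2 169.1  19.3  20.7  26. ] [[0.5128, -0.4066], [0.5115, -0.4061], [0.5073, -0.4046]]
v3 [325.8 166.   22.   22.2 120. ] [[0.5117, -0.3962], [0.5104, -0.3959], [0.5063, -0.3949]]
v3 [325.4 166.5  40.9  54.5 299. ] [[0.5122, -0.3968], [0.5109, -0.3965], [0.5067, -0.3955]]
v3 [325.7 161.7  57.6  58.3 291. ] [[0.5069, -0.3951], [0.5056, -0.3948], [0.5018, -0.3939]]
v3 [325.8 161.   62.4  65.3 184. ] [[0.5062, -0.3949], [0.5049, -0.3946], [0.5011, -0.3937]]
```

```bash
python3 - <<'E'
from h import *
import pickle
A,B=[pickle.load(open(f'pics/{n}.pkl','rb')) for n in('v1','v3')]
for a,b in(((264.8,162.5),(325.8,166)),((267.2,159),(325.75,161.3))):
    p,e=tri(A,a,B,b);print(p.round(4),np.round(e[0],4))
E
python3 -m crank '[{"gripper":0.7,"dx":-0.0015,"dy":-0.001,"dz":0.045,"twist":0},{"gripper":0.7,"dx":0,"dy":0,"dz":0.045,"twist":0},{"gripper":0.7,"dx":0,"dy":0,"dz":0.045,"twist":0},{"gripper":0.7,"dx":0,"dy":0,"dz":0.045,"twist":0},{"gripper":0.7,"dx":0,"dy":0,"dz":0.03,"twist":0},{"gripper":0.7,"dx":0,"dy":0,"dz":0.02,"twist":0},{"gripper":0.7,"dx":0,"dy":0,"dz":0,"twist":0},{"gripper":0.7,"dx":0,"dy":0,"dz":0,"twist":0},{"gripper":0,"dx":0,"dy":0,"dz":0,"twist":0},{"gripper":0,"dx":0,"dy":0,"dz":0,"twist":0},{"gripper":0,"dx":0,"dy":0,"dz":0,"twist":0},{"gripper":0,"dx":0,"dy":0,"dz":0,"twist":0}]'
```

```text
[ 0.5066 -0.395   0.0317] 0.0005
[ 0.5058 -0.3948  0.012 ] 0.0006
clock: 20.35
tcp_pos: [0.507, -0.3957, 0.0164]
tcp_rot: [0.001, 0.122, 0.993, -0.0]
force: [-0.3, 2.4, 6.1]
gripper_width: 0.0432
grip_force: 30.0
```

```bash
python3 -m crank '[{"gripper":0,"dx":0,"dy":0,"dz":-0.02,"twist":0},{"gripper":0,"dx":0,"dy":0,"dz":-0.045,"twist":0},{"gripper":0,"dx":0,"dy":0,"dz":-0.045,"twist":0},{"gripper":0,"dx":0,"dy":0,"dz":-0.045,"twist":-0.125},{"gripper":0,"dx":0,"dy":0,"dz":-0.045,"twist":-0.125},{"gripper":0,"dx":0,"dy":0,"dz":-0.04,"twist":-0.125},{"gripper":0,"dx":0,"dy":0,"dz":0,"twist":-0.125}]'
python3 -m crank '[{"gripper":0,"dx":-0.0069,"dy":0.0444,"dz":0,"twist":0},{"gripper":0,"dx":-0.0069,"dy":0.0444,"dz":0,"twist":0},{"gripper":0,"dx":-0.0069,"dy":0.0444,"dz":0,"twist":0},{"gripper":0,"dx":-0.0069,"dy":0.0444,"dz":0,"twist":0},{"gripper":0,"dx":-0.0069,"dy":0.0444,"dz":0,"twist":0},{"gripper":0,"dx":-0.0069,"dy":0.0444,"dz":0,"twist":0},{"gripper":0,"dx":-0.0069,"dy":0.0444,"dz":0,"twist":0},{"gripper":0,"dx":-0.0069,"dy":0.0444,"dz":0,"twist":0},{"gripper":0,"dx":-0.0069,"dy":0.0444,"dz":0,"twist":0},{"gripper":0,"dx":-0.0069,"dy":0.0444,"dz":0,"twist":0},{"gripper":0,"dx":-0.0069,"dy":0.0444,"dz":0,"twist":0},{"gripper":0,"dx":-0.0069,"dy":0.0444,"dz":0,"twist":0}]'
python3 -m crank '[{"gripper":0,"dx":0,"dy":0,"dz":0.04,"twist":0},{"gripper":0,"dx":0,"dy":0,"dz":0.04,"twist":0},{"gripper":0,"dx":0,"dy":0,"dz":0.03,"twist":0},{"gripper":0,"dx":0,"dy":0,"dz":0,"twist":0},{"gripper":0,"dx":0,"dy":0,"dz":0,"twist":0}]'
python3 - <<'E'
from h import *
L=[]
for i in range(3):
    grab_frame('side');s=sense();L.append(s['tcp_pos'])
p=np.mean(L,0);t=q2R(s['tcp_rot']);print(p,(t.T@(np.array([.453,.141,.09])-p)).round(4),np.arctan2(t[1,1],t[0,1]),s['force'])
E
```

```text
clock: 21.05
tcp_pos: [0.5074, -0.3965, 0.2617]
tcp_rot: [0.003, -0.13, 0.992, -0.005]
force: [0.1, 0.3, -1.9]
gripper_width: 0.043
grip_force: 30.0
clock: 22.25
tcp_pos: [0.4515, 0.1425, 0.2553]
tcp_rot: [0.0, -0.127, 0.992, -0.0]
force: [0.3, 0.2, -1.1]
gripper_width: 0.0432
grip_force: 30.0
clock: 22.75
tcp_pos: [0.4526, 0.1408, 0.1459]
tcp_rot: [0.0, -0.127, 0.992, -0.0]
force: [1.0, -0.1, -0.6]
gripper_width: 0.0428
grip_force: 30.0
[0.45307463 0.14080124 0.14670424] [0.0002 0.0003 0.0567] 1.8258142621324258 [ 0.00600008  0.10654239 -1.66559416]
```

```bash
python3 -m crank '[{"gripper":0,"dx":0,"dy":0,"dz":0.03,"twist":0},{"gripper":0,"dx":0,"dy":0,"dz":0.02,"twist":0},{"gripper":0,"dx":0,"dy":0,"dz":0.01,"twist":0},{"gripper":0,"dx":0,"dy":0,"dz":0.01,"twist":0},{"gripper":0,"dx":0,"dy":0,"dz":0,"twist":0}]'
python3 -m crank '[{"gripper":0,"dx":0,"dy":0,"dz":0.01,"twist":0},{"gripper":0,"dx":0,"dy":0,"dz":0.006,"twist":0},{"gripper":0,"dx":0,"dy":0,"dz":0.001,"twist":0},{"gripper":0,"dx":0,"dy":0,"dz":0,"twist":0}]'
python3 -m crank '[{"gripper":0,"dx":0,"dy":0,"dz":0.001,"twist":0},{"gripper":0,"dx":0,"dy":0,"dz":0.001,"twist":0},{"gripper":0,"dx":0,"dy":0,"dz":0,"twist":0}]'
```

```text
clock: 23.4
tcp_pos: [0.4523, 0.1408, 0.0749]
tcp_rot: [-0.0, -0.127, 0.992, -0.0]
force: [-0.9, -0.2, -1.4]
gripper_width: 0.0431
grip_force: 30.0
clock: 23.8
tcp_pos: [0.4524, 0.1408, 0.0584]
tcp_rot: [0.0, -0.127, 0.992, -0.0]
force: [-2.2, -0.5, 3.6]
gripper_width: 0.0431
grip_force: 30.0
clock: 24.1
tcp_pos: [0.4525, 0.1408, 0.0581]
tcp_rot: [0.001, -0.127, 0.992, -0.0]
force: [-8.5, -1.9, 27.0]
gripper_width: 0.0429
grip_force: 30.0
```

Contact came at TCP z 0.058, as expected for home. I'll release, withdraw and check.

```bash
python3 -m crank '[{"gripper":0,"dx":0,"dy":0,"dz":-0.002,"twist":0},{"gripper":0.62,"dx":0,"dy":0,"dz":0,"twist":0},{"gripper":0.62,"dx":0,"dy":0,"dz":0,"twist":0},{"gripper":0.62,"dx":0,"dy":0,"dz":0,"twist":0},{"gripper":0.62,"dx":0,"dy":0,"dz":-0.03,"twist":0},{"gripper":0.62,"dx":0,"dy":0,"dz":-0.045,"twist":0},{"gripper":0.62,"dx":0,"dy":0,"dz":-0.045,"twist":0},{"gripper":0.62,"dx":0,"dy":0,"dz":-0.04,"twist":0},{"gripper":0.62,"dx":0,"dy":0,"dz":0,"twist":0},{"gripper":0.62,"dx":0,"dy":0,"dz":0,"twist":0}]'
python3 shot.py f1
python3 - <<'E'
from h import *
import sys;sys.path.insert(0,'.')
from ell import ells
c,o=ells('f1',(.4535,.141),90)
C,D=c,calibration('side')
for q in o:print(np.round(q,1),[plane(c,q[:2],z)[:2].round(4).tolist() for z in(.022,.052,.072,.076)])
print('expected px r flange', [ (proj(c,(.453+r,.141,z))-proj(c,(.453,.141,z))).round(1) for r,z in((.034,.052),(.05,.022),(.022,.072))])
f=cv2.cvtColor(grab_frame('side'),cv2.COLOR_BGR2GRAY);cv2.imwrite('pics/f2.png',f)
print('side exp top/narrow flange/wide flange',[proj(D,(.453,.141,z)).round(1) for z in(.076,.072,.052,.022)])
print(f[176:206:2,262:300:2])
E
```

```text
clock: 25.1
tcp_pos: [0.4522, 0.1409, 0.218]
tcp_rot: [0.0, -0.127, 0.992, -0.0]
force: [-0.5, 1.0, -0.2]
gripper_width: 0.0545
grip_force: 0.0
[0.3759896  0.12034366 0.36330958]
25.15 [0.45178437 0.14080073 0.21708905] [-7.70484860e-04 -1.27253292e-01  9.91869953e-01  4.50671952e-05] 0.05434167140271173
[327.2 181.7  18.5  21.7  44. ] [[0.465, 0.1457], [0.4572, 0.1434], [0.452, 0.142], [0.4509, 0.1417]]
[325.1 181.2  25.3  26.   71. ] [[0.4651, 0.1435], [0.4572, 0.1414], [0.452, 0.1401], [0.451, 0.1398]]
[323.4 171.8  34.2  41.8  85. ] [[0.4561, 0.1394], [0.449, 0.1377], [0.4443, 0.1366], [0.4434, 0.1363]]
[327.3 167.2  53.3  61.1  95. ] [[0.4504, 0.1419], [0.4439, 0.14], [0.4395, 0.1387], [0.4387, 0.1385]]
[325.2 168.1  96.2  98.8 275. ] [[0.4519, 0.1401], [0.4452, 0.1383], [0.4407, 0.1372], [0.4399, 0.137]]
[325.2 168.1  96.6  99.3 279. ] [[0.4519, 0.1401], [0.4452, 0.1383], [0.4408, 0.1372], [0.4399, 0.137]]
expected px r flange [array([-9.1, 33.5]), array([-12.1,  45.1]), array([-6.3, 23.2])]
side exp top/narrow flange/wide flange [array([280.2, 186. ]), array([280.2, 186.9]), a
[... 560 characters left out ...]
 106  90  87 110 172  71  13  10   7   4   5
    5]
 [ 21  75  60  21  19  77  94  74  98 112 121  94 110 164  18  12  11  10
    4]
 [ 16  16  18  56 126 100 101  76  83  85  91  88 131 168  21   9  11  10
   10]
 [ 15  16  15  14  14  48 147 102  85  85 122 164 169 115 145  52  12   9
  103]
 [ 89  14  13  14  14  14  14  33 147 161 151 106  93 120 162 151  86  31
   76]
 [167 165 126  16  14  15  11  13  13  31 138  94  60 149 163  93  17 161
  167]
 [120 167 167 166 125  16  13  12  13  13  11  21 116 163  29  79 164 166
  167]
 [ 77  76  99 165 165 166 126  15  13  14  12  12  12  14 160 165 166 131
   86]
 [ 54  78  76  75 100 165 167 166 125  16  13  12  79 165 167 167  92  87
   87]]
```

```bash
python3 -c "
from station import *
print(finish_job())"
```

```text
the job is handed in; nothing more can be done
None
```

The job is handed in: the ring was flipped up with the hatch shut, the hatch was left open at about 1.65 rad, and both spacers were lowered home on the spindle, wide then narrow, with the gripper clear. The contact heights and last camera measurements agree with this, but the hand-in returned no verdict.

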